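Key the pill box lid home

TASK

The lid of the round pill box is sitting high because its rim notch is not over the box's pin. Push the rib on the lid round with a fingertip until the notch is over the pin, then press the lid straight down until it is fully seated, and let go. Do not lift the lid, and leave the bottles, bell and pill organizer where they stand.

Things in the scene. Friction and masses are not known exactly. Their poses are not given: they have to be found in the camera images.
- base: Base of the round pill box, white plastic, 120 mm across, wall top 48.5 mm above its underside, fixed to the tray floor (it does not move; its place and yaw vary). Origin: centre of its underside, 2 mm above the work surface; z up; the dark steel pin is on its +x side. A friction carrier inside it holds up the lid.
- pin (a point): Top of the dark steel pin that stands upright on the rim of the base, on the base's own +x direction, this point 54 mm from the base's centre and 58 mm above its underside. The pin is 10 mm wide, reaches from 52 to 76 mm from the centre (its outer end shows beyond the lid, as seen from above) and has a rounded top.
- lid: Loose grey plastic disc lid, 120 mm across, 6 mm thick, about 140 g. A round spigot below (14 mm across, 44 mm long) sits in the base's socket, so the lid turns either way about its centre. Origin: centre of the disc's underside; z up; notch and rib on its own +x. At the start its underside is 60 mm above the base's underside. Its top is flat and free to 26 mm from the centre.
- carrier (a joint): Hidden friction carrier in the base on which the lid rests: m it has slid down, 0 at the start, takes about 4 N of push, stays where it is left. With the notch over the pin (within 3 mm either side) the lid goes down 10 mm to a firm stop, its underside then 50 mm above the base's underside; otherwise the pin, 2 mm below the lid at the start, blocks it.
- notch (a point): Middle of the notch in the lid's rim: 16 mm wide, open outwards, from 48 to 60 mm from the lid's centre; this point 54 mm from the centre and half-way through the 6 mm thickness.
- rib (a point): White finger rib on top of the lid: an upright radial bar from 26 to 46 mm from the centre, 10 mm thick, 15 mm tall above the lid's top, pointing at the notch. This point is at its middle, 36 mm from the centre and 8 mm above the lid's top. A push of about 1 N on its side turns the lid, which stops when the push stops.
- bottle_a: Bystander: amber glass dropper bottle with a black rubber bulb, 32 mm wide, 98 mm tall, loose, standing upright in the tray. Origin: centre of its underside.
- bottle_b: Bystander: amber glass dropper bottle with a black rubber bulb, 32 mm wide, 98 mm tall, loose, standing upright in the tray. Origin: centre of its underside.
- bell: Bystander: small steel bell with a knob on top, 54 mm across, 57 mm tall, loose, standing in the tray. Origin: centre of its underside.
- organizer: Bystander: green plastic pill organizer with seven flip lids, 37 mm by 154 mm (long side along its y), 26 mm tall, loose, lying in the far part of the tray. Origin: centre of its underside.
Things that resemble listed ones, but are neither listed nor needed, are in the scene too. What is shaped like the lid but red, turquoise or yellow is not meant.

How it is judged:
By the outcome, as a careful person would: the job done as asked, in the order asked, and still so for the second after the job is handed in, with the robot touching nothing.
It also fails if it takes over 64 s, if anything falls off the work surface, if the arm or the gripper's body presses on something with over 40 N, if the wrist force passes 120 N, or if a joint passes its speed limit or range.

ROBOT

A 6-joint arm with a two-finger parallel gripper is mounted at the origin on the work surface. World frame = base frame: x ahead of the robot, y to its left, z up, the work surface at z = 0. Lengths are in mm, angles in rad, forces in N, time in s.
With the tool pointing down it reaches from about 325 to 925 mm from the base axis. Payload 3.1 kg.
Tool frame: the origin (TCP) lies between the finger pads; the fingertips stand 14 mm ahead of it and the grasp point (between the pads) lies 5 mm behind it; z points along the fingers, x is the direction in which the jaws open and shut, and the axes are right-handed (so a half turn about z gives the same grasp; the last joint's range is limited). The gripper opens to 85 mm and grips with 20 to 120 N. Pads are 22 mm wide; open, the fingers measure 114 mm over their backs; the gripper's body (76 mm by 85 mm) begins 54 mm behind the grasp point. The pads swing forward as they close: fully open they stand 13 mm farther back than shut.
Start: joints at [-1.252, 0.217, 1.613, -0, 1.311, -0.112], TCP at [261.02, -567.898, 245.3] pointing down, gripper open.
Joint ranges: [-2.75, 2.75], [-0.78, 2.1], [0.31, 2.55], [-1.13, 4.27], [0.13, 2.63], [-2.58, 2.58]. Speed limits (rad/s): [2.79, 2.79, 3.14, 3.14, 3.14, 3.14].

INTERFACE

Orientations are given as a rotation vector (axis times angle).
In Python, from bench import * gives the robot as it stands.
- The arm moves only by the tool move_arm, never from a script. Its arguments are lists of equal length, an entry for each row: "xyz": the shift along the tool's x, y, z in cm, a list of three; "roll": the turn about the tool's z in degrees; "claw": the gripper's target within -1 to 1 (shut at 1, half-way at 0, fully open at -1). In form: {"xyz": [[tx, ty, tz], ...], "roll": [roll, ...], "claw": [claw, ...]}. A call has 1 to 5 rows; each row shifts and turns the commanded pose from where the row before left it, along the tool's axes as they then stand; what a row does not reach is not made up. A row lasts 1/8 s, in which the tool goes at most 62.5 mm and 10.7 degrees, less where a joint would pass 70% of its speed; a pose out of reach is approached as far as the arm can. A call is refused whole if a number of a shift passes 6.25 or a number of a turn 10.7, either way. A call with a gripper value outside its range is refused whole. The fingers move at their own pace and stop on an object; "grip_force" is the grip in N (left out, the last holds). Time passes only in rows, so rows that do not move let the fingers close. It gives the time, the measured TCP pose, the force and the opening at its end, in the units of the state.
- read_state(): the state, without advancing time (a new reading comes with each control period).
- capture(name): name is "scene" or "top" or "wrist"; returns a dict with "color" (420x560x3 uint8, red, green, blue), "fx", "fy", "cx", "cy" (pixels), "cam_to_world" (4x4, takes a point from camera to world coordinates); the wrist camera has in their place "T_tool_cam" (4x4, takes a point from camera to tool coordinates, whose origin is the TCP and whose axes are the tool frame's). Camera axes: x right, y down, z forward; pixel columns grow to the right and rows downward; lengths in mm; the calibration is good to about 2 mm. A picture is of the moment at which its call begins: read the wrist's pose just before it. There is no depth.
- hand_in(): hands the job in, once; it reports no verdict.
Trained networks look in a picture, given as the dict that the camera call returned (one of the last four; its "shot" number tells which), for a name from the list of things; names that differ only in an ending like _2 or _b are one class to them, and where a whole thing is asked for, a point or a joint stands for the part that bears it (a point fixed in the world has none). Each returns a list of dicts, best first, with "confidence" (0 to 1); they miss things now and then, are a little off and sometimes report something else, mostly with a low value. They report only what shows in the picture. A call takes as long as a camera call. They do not tell look-alikes from the thing itself.
- cut_out(picture, query): "region" (420x560 bool, what is visible of it) and "xy" ([column, row] in pixels, amid what is visible of it).
The state is a dict: "time_s": time; "joint_pos": joint angles; "qvel": joint speeds; "effort": joint torques, N m; "position": TCP position; "eef_rot": TCP orientation; "wrist_force": force on the tool from outside, world axes, zero at the start; "moment": the same for the moment, N m; "grip_width": finger opening in mm.
Only numpy, scipy, OpenCV 4.12 (cv2) and the standard library are available. Lean on these libraries where they do the work, as an engineer would, in place of code of your own. Each camera call takes 0.05 s, during which the arm holds its last target. There are 200 camera calls.

## Working session

There is one attempt and no reset: what is moved stays moved. The work goes in short steps, Python scripts to look and compute and a tool call to move; the robot and the scene stay as the last step left them, time stands still between calls to the robot, and variables do not carry over. Pictures are saved under pics/ and viewed, about 8 in all and at most 12, crops included, and the job is handed in when it is done.

Besides the shell and the picture viewer there is one more tool, called after "Request:" by a JSON object that holds its "name" and its "arguments", one argument or row to a line. move_arm: Moves the arm, as the interface text tells. Its arguments: {"type":"object","properties":{"xyz":{"type":"array","items":{"type":"array","items":{"type":"number"}}},"roll":{"type":"array","items":{"type":"number"}},"claw":{"type":"array","items":{"type":"number"}},"grip_force":{"type":"number"}},"required":["xyz","roll","claw"]}

```bash
mkdir -p pics
cat > h.py <<'E'
from bench import *
import numpy as np, cv2
from scipy.spatial.transform import Rotation as R
def save(p,n): cv2.imwrite(f'pics/{n}.png',p['color'][:,:,::-1])
def T(p,s=None):
    if 'cam_to_world' in p: return np.array(p['cam_to_world'])
    M=np.eye(4);M[:3,:3]=R.from_rotvec(s['eef_rot']).as_matrix();M[:3,3]=s['position'];return M@np.array(p['T_tool_cam'])
def atz(p,uv,z,s=None):
    M=T(p,s);d=M[:3,:3]@np.array([(uv[0]-p['cx'])/p['fx'],(uv[1]-p['cy'])/p['fy'],1]);return M[:3,3]+d*(z-M[2,3])/d[2]
def proj(p,X,s=None):
    c=np.linalg.inv(T(p,s))@np.append(X,1);return [p['fx']*c[0]/c[2]+p['cx'],p['fy']*c[1]/c[2]+p['cy']]
E
python3 - <<'E'
from h import *
s=read_state();print(s['time_s'],s['position'],s['eef_rot'],s['grip_width'])
zs={'lid':68,'base':50,'pin':60,'notch':65,'rib':76,'bottle_a':50,'bell':30,'organizer':26}
for n in ['top','scene']:
    p=capture(n);save(p,n+'0')
    for q in zs:
        for r in cut_out(p,q)[:4]:
            print(n,q,round(r['confidence'],2),np.round(r['xy']),r['region'].sum(),np.round(atz(p,r['xy'],zs[q])))
E
```

```text
0.0 [ 260.7399338  -567.12683118  243.94106306] [-2.64362675  1.69447982  0.00301381] 85.55335456761398
top lid 0.88 [348. 175.] 2245 [ 524. -161.   68.]
top lid 0.81 [159. 314.] 2487 [226. 241.  68.]
top lid 0.73 [268. 184.] 2434 [503.  13.  68.]
top lid 0.72 [368. 274.] 2364 [ 310. -201.   68.]
top base 0.7 [264. 216.] 67 [435.  23.  50.]
top pin 0.53 [246. 166.] 61 [543.  62.  60.]
top notch 0.92 [267. 187.] 2313 [497.  15.  65.]
top notch 0.91 [370. 277.] 2428 [ 304. -206.   65.]
top notch 0.82 [157. 311.] 2440 [231. 247.  65.]
top notch 0.57 [345. 173.] 2243 [ 529. -154.   65.]
top rib 0.98 [155. 310.] 2425 [235. 248.  76.]
top rib 0.96 [345. 176.] 2195 [ 520. -152.   76.]
top rib 0.82 [367. 275.] 2295 [ 309. -198.   76.]
top rib 0.64 [266. 184.] 2391 [501.  19.  76.]
top bottle_a 0.64 [383. 126.] 216 [ 636. -243.   50.]
top bottle_a 0.64 [182. 198.] 200 [474. 202.  50.]
top bottle_a 0.56 [244.  96.] 1194 [706.  68.  50.]
top bottle_a 0.55 [268. 186.] 2297 [500.  14.  50.]
top bell 0.6 [179. 131.] 349 [629. 216.  30.]
top bell 0.25 [269. 184.] 2337 [508.  13.  30.]
top organizer
[... 210 characters left out ...]
6. 173.] 1410 [ 327. -203.   68.]
scene lid 0.63 [363. 147.] 1194 [258. 239.  68.]
scene base 0.96 [286. 260.] 977 [580.  22.  50.]
scene notch 0.96 [365. 147.] 1134 [255. 245.  65.]
scene notch 0.83 [280. 229.] 1938 [509.  14.  65.]
scene notch 0.8 [189. 170.] 1377 [ 316. -197.   65.]
scene notch 0.64 [200. 244.] 2046 [ 539. -156.   65.]
scene rib 0.85 [364. 153.] 1122 [290. 236.  76.]
scene rib 0.84 [186. 171.] 1369 [ 329. -201.   76.]
scene rib 0.67 [279. 226.] 1835 [509.  11.  76.]
scene rib 0.59 [200. 246.] 2086 [ 553. -156.   76.]
scene bottle_a 0.76 [369. 224.] 344 [493. 213.  50.]
scene bottle_a 0.57 [155. 296.] 463 [ 649. -241.   50.]
scene bell 0.69 [378. 287.] 505 [644. 208.  30.]
```

View pics/top0.png

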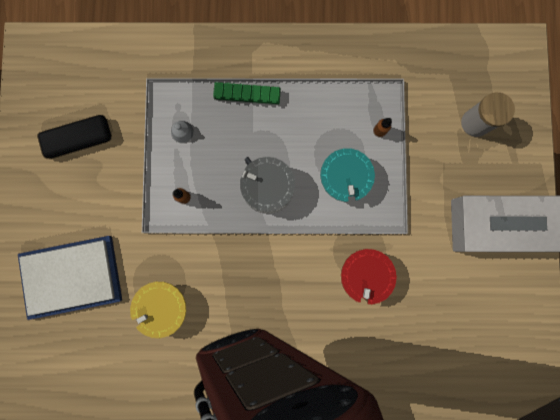

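View pics/scene0.png

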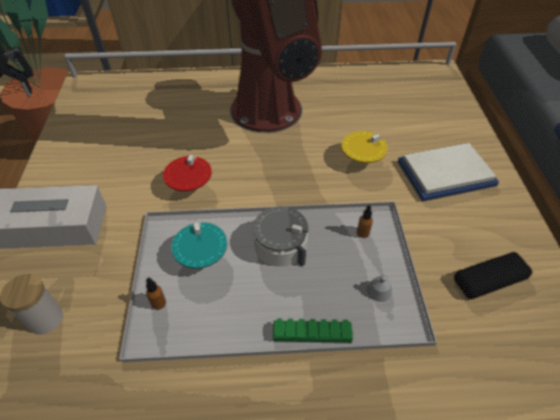

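Run:
```python
from h import *
p=capture('wrist');print(np.round(p['T_tool_cam'],3),p['fx'],p['cx'],p['cy'])
s=read_state();print(np.round(R.from_rotvec(s['eef_rot']).as_matrix(),3))
```

```text
[[ 1.00000e+00  1.00000e-03  0.00000e+00 -9.24000e-01]
 [-1.00000e-03  9.47000e-01  3.20000e-01 -8.17040e+01]
 [-0.00000e+00 -3.20000e-01  9.47000e-01 -1.28122e+02]
 [ 0.00000e+00  0.00000e+00  0.00000e+00  1.00000e+00]] 301.92348053570925 281.1460369041147 206.00252835814553
[[ 0.418 -0.909 -0.   ]
 [-0.909 -0.418  0.   ]
 [-0.     0.    -1.   ]]
```

Request:
{"name": "move_arm", "arguments": {
  "xyz": [
    [-4.2, -4.5, 0],
    [-4.2, -4.5, 0],
    [-4.2, -4.5, 0],
    [-4.2, -4.5, 0],
    [-4.2, -4.5, 0]
  ],
  "roll": [0, 0, 0, 0, 0],
  "claw": [1, 1, 1, 1, 1]
}}

```text
time_s: 1.58
position: [378.3, -281.4, 245.6]
eef_rot: [-2.644, 1.696, -0.002]
wrist_force: [0.3, -1.0, 1.3]
grip_width: 0.3
```

Request:
{"name": "move_arm", "arguments": {
  "xyz": [
    [-4.3, -3.8, 0],
    [-4.3, -3.8, 0],
    [-4.3, -3.8, 0],
    [-4.3, -3.8, 0],
    [-4.3, -3.8, 0]
  ],
  "roll": [0, 0, 0, 0, 0],
  "claw": [1, 1, 1, 1, 1]
}}

```text
time_s: 2.2
position: [461.1, -6.6, 245.8]
eef_rot: [-2.644, 1.695, -0.002]
wrist_force: [0.1, -0.8, -0.8]
grip_width: 0.1
```

Run:
```python
from h import *
s=read_state();print(s['time_s'],s['position'],s['qvel'].round(3) if hasattr(s['qvel'],'round') else s['qvel'],s['wrist_force'])
p=capture('wrist');save(p,'w1')
zs={'lid':68,'base':50,'pin':60,'notch':65,'rib':76}
for q in zs:
    for r in cut_out(p,q)[:3]:
        print(q,round(r['confidence'],2),np.round(r['xy']),r['region'].sum(),np.round(atz(p,r['xy'],zs[q],s)))
```

```text
2.2 [461.06245874  -6.61144229 245.79919603] [ 1.02   0.246 -0.215 -0.004 -0.037  1.009] [ 0.09630716 -0.75767152 -0.8419651 ]
lid 0.95 [284. 140.] 11141 [506.  11.  68.]
lid 0.93 [434. 183.] 8934 [ 531. -149.   68.]
lid 0.77 [ 27. 263.] 4577 [257. 220.  68.]
base 0.77 [261.  76.] 369 [551.  57.  50.]
pin 0.78 [257.  76.] 379 [549.  60.  60.]
notch 0.74 [278. 136.] 11371 [507.  18.  65.]
notch 0.71 [389. 315.] 373 [ 367. -195.   65.]
notch 0.59 [434. 186.] 9136 [ 529. -153.   65.]
rib 0.97 [434. 180.] 9130 [ 534. -144.   76.]
rib 0.77 [387. 317.] 353 [ 370. -186.   76.]
rib 0.58 [ 25. 262.] 4616 [265. 217.  76.]
```

View pics/w1.png

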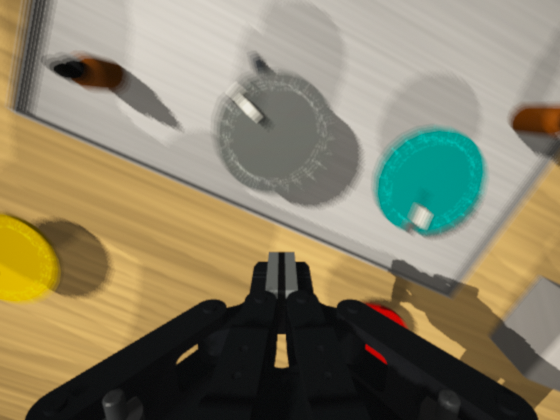

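Request:
{"name": "move_arm", "arguments": {
  "xyz": [
    [0, 0, 0],
    [0, 0, 0]
  ],
  "roll": [0, 0],
  "claw": [1, 1]
}}

```text
time_s: 2.75
position: [460.5, -9.6, 245.3]
eef_rot: [2.643, -1.698, -0.0]
wrist_force: [0.8, -1.3, 0.2]
grip_width: -0.0
```

Run:
```python
from h import *
s=read_state();print(s['time_s'],s['position'],s['wrist_force'])
p=capture('wrist');save(p,'w2')
r=min(cut_out(p,'lid'),key=lambda r:np.hypot(*(atz(p,r['xy'],68,s)-[505,12,68])[:2]))
pts=np.array([atz(p,c,66,s)[:2] for c in cv2.convexHull(np.argwhere(r['region'])[:,::-1].astype(np.int32))[:,0]],np.float32)
print('lid',r['xy'],atz(p,r['xy'],66,s),cv2.minEnclosingCircle(pts),cv2.fitEllipse(pts))
for q,z in (('pin',58),('rib',76),('base',50)):
  for r in cut_out(p,q)[:3]: print(q,round(r['confidence'],2),np.round(r['xy']),atz(p,r['xy'],z,s).round(1))
c=p['color'];u,v=map(int,proj(p,[505,12,68],s));u0,v0=max(u-100,0),max(v-90,0)
print('crop origin',u0,v0)
cv2.imwrite('pics/w2c.png',cv2.resize(c[v0:v0+150,u0:u0+200,::-1],None,fx=4,fy=4,interpolation=cv2.INTER_CUBIC))
```

```text
2.75 [460.45654868  -9.56150536 245.29031561] [ 0.7853012  -1.28602005  0.16208897]
lid [280.6, 137.1] [505.71824985  12.63780953  66.        ] ((503.0240173339844, 15.06702709197998), 61.409507751464844) ((503.1168518066406, 15.317143440246582), (120.18859100341797, 121.49848937988281), 95.57754516601562)
pin 0.94 [253.  73.] [548.9  61.2  58. ]
rib 0.81 [ 26. 263.] [264.6 212.7  76. ]
rib 0.8 [430. 181.] [ 529.9 -143.    76. ]
rib 0.72 [276. 134.] [507.9  18.   76. ]
base 0.86 [258.  73.] [551.1  58.2  50. ]
crop origin 180 48
```

View pics/w2c.png

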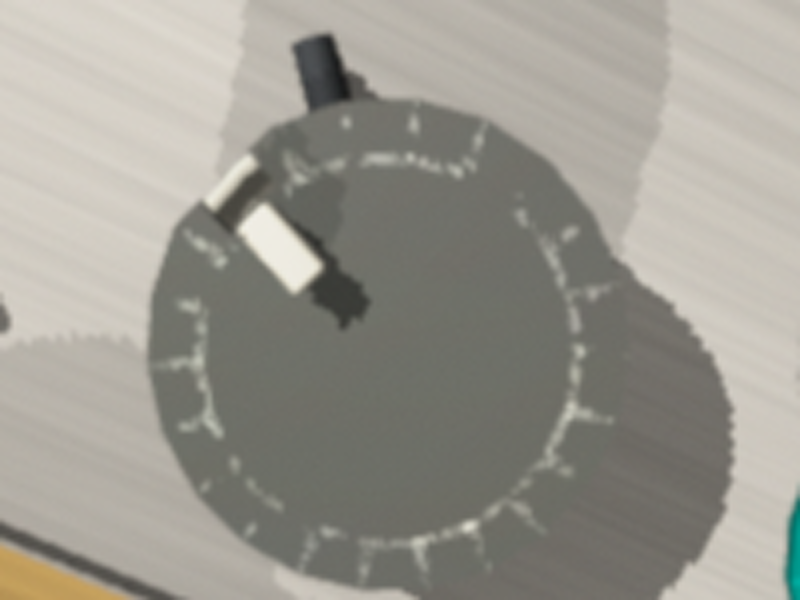

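```bash
cat >> h.py <<'E'
def ang(v): return np.degrees(np.arctan2(v[1],v[0]))
E
python3 - <<'E'
from h import *
s=read_state();p=capture('wrist')
g=lambda x,y,z: atz(p,(180+x/4,48+y/4),z,s)[:2]
c=np.array([503.1,15.2])
for n,x,y,z in (('pinend',314,38,60),('pinnear',332,107,60),('rib',282,247,83),('ribin',310,279,83),('ribout',256,216,83),('notch',245,195,65)):
    q=g(x,y,z);print(n,q.round(1),np.hypot(*(q-c)).round(1),ang(q-c).round(1))
print('joints',s['joint_pos'],ang(R.from_rotvec(s['eef_rot']).as_matrix()[:2,0]))
# fit lid centre via top cam
t=capture('top')
for r in cut_out(t,'lid'):
  if abs(r['xy'][0]-267)<15:
    h=cv2.convexHull(np.argwhere(r['region'])[:,::-1].astype(np.int32))[:,0]
    print('top',cv2.fitEllipse(np.array([atz(t,k,66)[:2] for k in h],np.float32)))
E
```

```text
pinend [563.2  62.7] 76.6 38.3
pinnear [551.3  52.9] 61.2 38.0
rib [518.2  49.5] 37.5 66.2
ribin [514.4  40.9] 28.1 66.2
ribout [522.   57.5] 46.3 66.0
notch [524.5  63.7] 53.0 66.2
joints [-1.71576353e-01 -1.44902052e-01  1.98647106e+00  3.56130950e-05
  1.30003034e+00  9.69148000e-01] -65.3592367817303
top ((463.4310302734375, 35.56753921508789), (28.68344497680664, 75.2811508178711), 148.81288146972656)
```

Request:
{"name": "move_arm", "arguments": {
  "xyz": [
    [0, 0, 2],
    [0, 0, 2],
    [0, 0, 2],
    [0, 0, 2],
    [0.1, -3.8, 0]
  ],
  "roll": [-10.3, -10.3, -10.3, -10.3, 0],
  "claw": [1, 1, 1, 1, 1]
}}

```text
time_s: 3.78
position: [475.1, 25.1, 163.0]
eef_rot: [3.07, -0.659, -0.007]
wrist_force: [0.7, -0.3, 0.1]
grip_width: -0.0
```

Request:
{"name": "move_arm", "arguments": {
  "xyz": [
    [0, -3.8, 0],
    [0, 0, 2],
    [0, 0, 2],
    [0, 0, 0],
    [0, 0, 0]
  ],
  "roll": [0, 0, 0, 0, 0],
  "claw": [1, 1, 1, 1, 1]
}}

```text
time_s: 4.4
position: [493.1, 60.5, 125.9]
eef_rot: [-3.072, 0.656, -0.001]
wrist_force: [0.0, -0.1, 0.2]
grip_width: -0.3
```

```bash
cat > fr.py <<'E'
from h import *
import sys
c=np.array([503.1,15.2])
def rel(phi):
    s=read_state();M=R.from_rotvec(s['eef_rot']).as_matrix();a=np.radians(phi)
    e=np.array([np.cos(a),np.sin(a)]);t=np.array([-e[1],e[0]]);d=np.array(s['position'])[:2]-c
    print('t',round(s['time_s'],2),'pos',np.round(s['position'],1),'rad',(d@e).round(1),'tan',(d@t).round(1),'toolx',ang(M[:2,0]).round(1),'tilt',M[2].round(3),'F',np.round(s['wrist_force'],1))
    return s
E
python3 - <<'E'
from fr import *
s=rel(66.1);p=capture('wrist');save(p,'w3')
E
```

```text
t 4.4 pos [493.1  60.5 125.9] rad 37.4 tan 27.5 toolx -24.1 tilt [ 0.001 -0.    -1.   ] F [ 0.  -0.1  0.2]
```

View pics/w3.png

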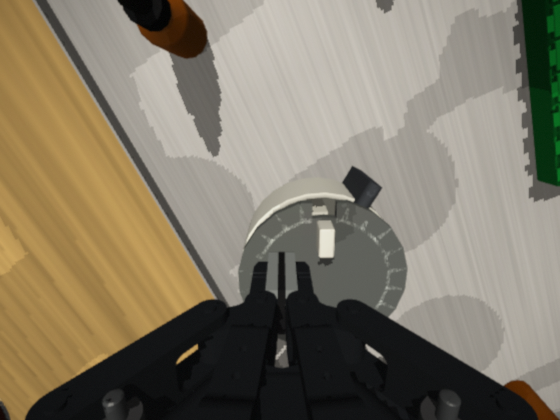

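Request:
{"name": "move_arm", "arguments": {
  "xyz": [
    [0, 0.1, 2],
    [0, 0, 1.7],
    [0, 0, 0],
    [0, 0, 0]
  ],
  "roll": [0, 0, 0, 0],
  "claw": [1, 1, 1, 1]
}}

```text
time_s: 4.95
position: [492.6, 59.6, 88.7]
eef_rot: [-3.072, 0.656, -0.001]
wrist_force: [-0.3, -0.2, -0.2]
grip_width: 0.2
```

Run:
```python
from fr import *
s=rel(66.1);p=capture('wrist');save(p,'w4')
```

```text
t 4.95 pos [492.6  59.6  88.7] rad 36.3 tan 27.6 toolx -24.1 tilt [ 0.001 -0.    -1.   ] F [-0.3 -0.2 -0.2]
```

View pics/w4.png

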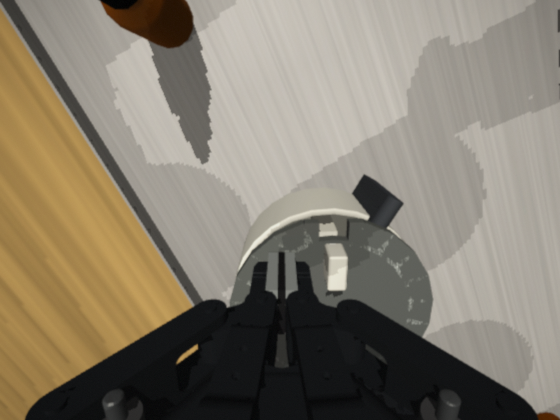

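Request:
{"name": "move_arm", "arguments": {
  "xyz": [
    [0.3, 0, 0],
    [0.3, 0, 0],
    [0.3, 0, 0],
    [0.3, 0, 0],
    [0, 0, 0]
  ],
  "roll": [0, 0, 0, 0, 0],
  "claw": [1, 1, 1, 1, 1]
}}

```text
time_s: 5.62
position: [503.4, 54.6, 88.3]
eef_rot: [-3.072, 0.657, -0.0]
wrist_force: [-0.7, -0.2, -0.2]
grip_width: -0.3
```

```bash
cat > rib.py <<'E'
from fr import *
def meas(save_as=None):
    s=rel(66.1);p=capture('wrist');
    if save_as: save(p,save_as)
    hsv=cv2.cvtColor(p['color'],cv2.COLOR_RGB2HSV)
    # rectify onto the rib-top plane z=83, 0.5 mm/px, +-70 mm about the lid centre
    g=np.arange(-60,60,.5);m=np.zeros((240,240,2),np.float32)
    M=np.linalg.inv(T(p,s));X,Y=np.meshgrid(c[0]+g,c[1]+g);W=np.stack([X,Y,0*X+83,0*X+1],-1)@M.T
    u=(p['fx']*W[...,0]/W[...,2]+p['cx']).astype(np.float32);v=(p['fy']*W[...,1]/W[...,2]+p['cy']).astype(np.float32)
    im=cv2.remap(hsv,u,v,cv2.INTER_LINEAR)
    r=np.hypot(X-c[0],Y-c[1]);b=((im[...,2]>165)&(im[...,1]<70)&(r>20)&(r<49)).astype(np.uint8)
    n,l,st,ce=cv2.connectedComponentsWithStats(b)
    for i in range(1,n):
        if st[i,4]>150:
            q=np.array([g[0]+.5*ce[i][0],g[0]+.5*ce[i][1]]);print('white',st[i,4]*.25,'r',np.hypot(*q).round(1),'ang',ang(q).round(1),cv2.minAreaRect(np.argwhere(l==i)[:,::-1].astype(np.float32)))
    return p
E
python3 -c "
from rib import *
meas('w5')"
```

```text
t 5.62 pos [503.4  54.6  88.3] rad 36.1 tan 15.7 toolx -24.1 tilt [ 0. -0. -1.] F [-0.7 -0.2 -0.2]
white 158.0 r 39.1 ang 63.7 ((153.4137725830078, 189.0344696044922), (42.70992660522461, 17.826751708984375), 68.19859313964844)
```

Request:
{"name": "move_arm", "arguments": {
  "xyz": [
    [0.45, -0.16, 0],
    [0.45, -0.16, 0],
    [0.45, -0.16, 0],
    [0, 0, 0],
    [0, 0, 0]
  ],
  "roll": [7, 7, 7, 0, 0],
  "claw": [1, 1, 1, 1, 1]
}}

```text
time_s: 6.3
position: [516.9, 51.9, 88.2]
eef_rot: [2.902, -1.203, -0.0]
wrist_force: [-0.4, 0.3, 0.3]
grip_width: 0.2
```

```bash
python3 -c "
from rib import *
meas('w6');rel(45.1)"
```

```text
t 6.3 pos [516.9  51.9  88.2] rad 39.1 tan 2.3 toolx -45.0 tilt [-0.  0. -1.] F [-0.4  0.3  0.3]
white 129.25 r 40.5 ang 42.7 ((175.75001525878906, 173.25001525878906), (41.01219177246094, 17.677669525146484), 45.0)
t 6.35 pos [516.9  51.9  88.2] rad 35.7 tan 16.1 toolx -45.0 tilt [-0.  0. -1.] F [ 0.2 -0.5 -0.1]
```

View pics/w6.png

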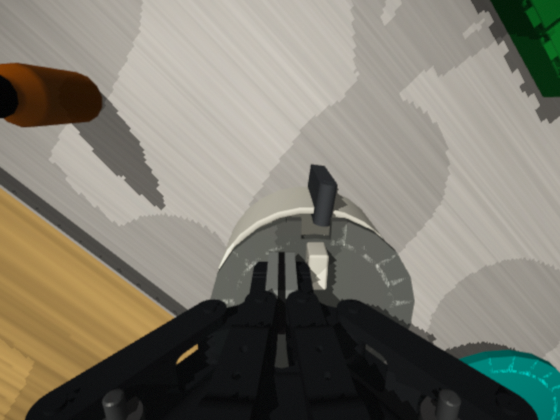

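Request:
{"name": "move_arm", "arguments": {
  "xyz": [
    [0.22, -0.09, 0],
    [0.22, -0.09, 0],
    [0, 0, 0],
    [0, 0, 0]
  ],
  "roll": [3.4, 3.4, 0, 0],
  "claw": [1, 1, 1, 1]
}}

```text
time_s: 6.85
position: [521.2, 49.9, 88.3]
eef_rot: [2.825, -1.373, -0.0]
wrist_force: [-0.2, 0.9, -1.2]
grip_width: -0.1
```

```bash
python3 -c "
from rib import *
meas('w7');rel(38.1)"
```

```text
t 6.85 pos [521.2  49.9  88.3] rad 39.1 tan -2.5 toolx -51.8 tilt [-0.  0. -1.] F [-0.2  0.9 -1.2]
white 104.75 r 41.8 ang 36.5 ((182.9508056640625, 167.95899963378906), (37.00265884399414, 17.92516326904297), 39.80556869506836)
t 6.9 pos [521.3  49.9  88.3] rad 35.7 tan 16.1 toolx -51.9 tilt [-0.  0. -1.] F [ 0.2 -0.5  0.3]
```

Request:
{"name": "move_arm", "arguments": {
  "xyz": [
    [-0.6, 0, 0],
    [-0.6, 0, 0],
    [0, 0, -3],
    [0, 0, -4],
    [1.4, 4.0, -3]
  ],
  "roll": [0, 0, 0, 0, 0],
  "claw": [1, 1, 1, 1, 1]
}}

```text
time_s: 7.52
position: [492.5, 24.7, 190.6]
eef_rot: [-2.826, 1.369, -0.005]
wrist_force: [0.1, -0.9, 0.6]
grip_width: -0.0
```

Request:
{"name": "move_arm", "arguments": {
  "xyz": [
    [1.4, 4.0, 0],
    [0, 0, 0],
    [0, 0, 0],
    [0, 0, 0]
  ],
  "roll": [0, 0, 0, 0],
  "claw": [1, 1, 1, 1]
}}

```text
time_s: 8.02
position: [468.5, -11.3, 188.0]
eef_rot: [-2.825, 1.374, 0.001]
wrist_force: [-0.6, -0.8, -0.2]
grip_width: -0.2
```

```bash
python3 -c "
from rib import *
p=meas('w8');s=read_state();u,v=map(int,proj(p,[*c,68],s));u0,v0=max(u-100,0),max(v-100,0);print(u0,v0)
cv2.imwrite('pics/w8c.png',cv2.resize(p['color'][v0:v0+150,u0:u0+200,::-1],None,fx=4,fy=4,interpolation=cv2.INTER_CUBIC))
r=min(cut_out(p,'lid'),key=lambda r:np.hypot(*(atz(p,r['xy'],68,s)[:2]-c)))
print(cv2.fitEllipse(np.array([atz(p,k,66,s)[:2] for k in cv2.convexHull(np.argwhere(r['region'])[:,::-1].astype(np.int32))[:,0]],np.float32)))
"
```

```text
t 8.03 pos [468.5 -11.3 188. ] rad -38.2 tan 20.9 toolx -51.9 tilt [-0.001  0.    -1.   ] F [-0.6 -0.8 -0.2]
white 182.75 r 37.8 ang 37.4 ((179.9741668701172, 165.90890502929688), (39.01403045654297, 18.900972366333008), 37.30394744873047)
183 53
((504.2035827636719, 15.090555191040039), (120.11266326904297, 120.29350280761719), 51.211509704589844)
```

View pics/w8c.png

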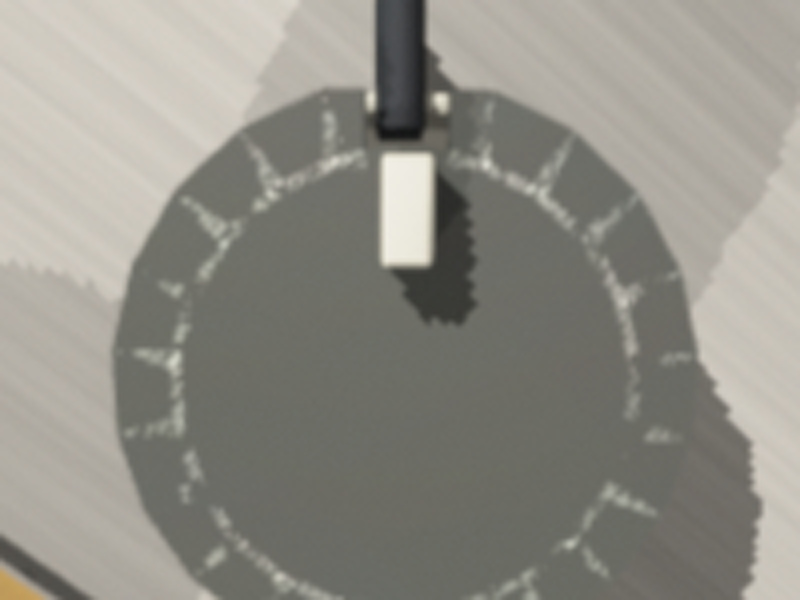

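Request:
{"name": "move_arm", "arguments": {
  "xyz": [
    [0, -2.2, 0],
    [0, -2.1, 2],
    [0, 0, 4],
    [0, 0, 3.5],
    [0, 0, 0]
  ],
  "roll": [0, 0, 0, 0, 0],
  "claw": [1, 1, 1, 1, 1]
}}

```text
time_s: 8.75
position: [499.1, 15.4, 89.9]
eef_rot: [2.823, -1.373, -0.012]
wrist_force: [0.1, 0.3, -0.2]
grip_width: -0.1
```

Request:
{"name": "move_arm", "arguments": {
  "xyz": [
    [0, 0, 0],
    [0, 0, 0.2],
    [0, 0, 0.2],
    [0, 0, 0.2],
    [0, 0, 0.2]
  ],
  "roll": [0, 0, 0, 0, 0],
  "claw": [1, 1, 1, 1, 1]
}}

```text
time_s: 9.38
position: [502.2, 14.4, 85.4]
eef_rot: [-2.824, 1.375, -0.001]
wrist_force: [0.1, 0.3, -0.2]
grip_width: -0.2
```

Hovering on centre, about 2–3 mm above the lid. Pressing in small steps.

Request:
{"name": "move_arm", "arguments": {
  "xyz": [
    [0, 0, 0.2],
    [0, 0, 0.2],
    [0, 0, 0.2],
    [0, 0, 0.2],
    [0, 0, 0]
  ],
  "roll": [0, 0, 0, 0, 0],
  "claw": [1, 1, 1, 1, 1]
}}

```text
time_s: 10.0
position: [502.2, 14.5, 77.1]
eef_rot: [-2.825, 1.375, -0.0]
wrist_force: [0.2, 0.3, 1.1]
grip_width: -0.1
```

Request:
{"name": "move_arm", "arguments": {
  "xyz": [
    [0, 0, 0.15],
    [0, 0, 0.15],
    [0, 0, 0],
    [0, 0, 0]
  ],
  "roll": [0, 0, 0, 0],
  "claw": [1, 1, 1, 1]
}}

```text
time_s: 10.5
position: [502.2, 14.5, 74.2]
eef_rot: [-2.825, 1.375, -0.0]
wrist_force: [0.5, -0.8, 0.3]
grip_width: 0.2
```

Request:
{"name": "move_arm", "arguments": {
  "xyz": [
    [0, 0, 0.1],
    [0, 0, 0.1]
  ],
  "roll": [0, 0],
  "claw": [1, 1]
}}

```text
time_s: 10.75
position: [502.2, 14.5, 72.4]
eef_rot: [-2.825, 1.375, -0.0]
wrist_force: [-1.0, -0.9, 1.8]
grip_width: 0.1
```

Request:
{"name": "move_arm", "arguments": {
  "xyz": [
    [0, 0, 0.1],
    [0, 0, 0]
  ],
  "roll": [0, 0],
  "claw": [1, 1]
}}

```text
time_s: 11.0
position: [502.3, 14.5, 72.1]
eef_rot: [2.825, -1.375, -0.001]
wrist_force: [-2.4, 0.3, 7.4]
grip_width: 0.1
```

Request:
{"name": "move_arm", "arguments": {
  "xyz": [
    [0, 0, 0.1],
    [0, 0, 0]
  ],
  "roll": [0, 0],
  "claw": [1, 1]
}}

```text
time_s: 11.25
position: [502.3, 14.5, 72.0]
eef_rot: [2.824, -1.375, -0.001]
wrist_force: [-4.6, -0.4, 12.5]
grip_width: 0.1
```

Request:
{"name": "move_arm", "arguments": {
  "xyz": [
    [0, 0, 0.05],
    [0, 0, 0]
  ],
  "roll": [0, 0],
  "claw": [1, 1]
}}

```text
time_s: 11.5
position: [502.3, 14.5, 72.0]
eef_rot: [2.824, -1.374, -0.002]
wrist_force: [-5.4, 0.4, 16.3]
grip_width: 0.1
```

Firm stop at the expected height. Rising clear and checking.

Request:
{"name": "move_arm", "arguments": {
  "xyz": [
    [0, 0, -0.3],
    [0, 0, -1],
    [0, 0, -4],
    [0, 2, -4],
    [0, 2.3, -2]
  ],
  "roll": [0, 0, 0, 0, 0],
  "claw": [1, 1, 1, 1, 1]
}}

```text
time_s: 12.12
position: [469.6, -12.5, 185.6]
eef_rot: [-2.824, 1.374, -0.007]
wrist_force: [-0.2, -0.3, 0.1]
grip_width: -0.6
```

Request:
{"name": "move_arm", "arguments": {
  "xyz": [
    [0, 0, 0],
    [0, 0, 0],
    [0, 0, 0]
  ],
  "roll": [0, 0, 0],
  "claw": [1, 1, 1]
}}

```text
time_s: 12.5
position: [467.8, -11.6, 181.4]
eef_rot: [2.824, -1.374, -0.004]
wrist_force: [0.0, -1.0, -0.6]
grip_width: 0.3
```

```bash
python3 -c "
from rib import *
p=meas('w9');s=read_state();u,v=map(int,proj(p,[*c,58],s));u0,v0=max(u-100,0),max(v-100,0);print(s['wrist_force'])
r=min(cut_out(p,'lid'),key=lambda r:np.hypot(*(atz(p,r['xy'],58,s)[:2]-c)))
for z in (66,56): print(z,cv2.fitEllipse(np.array([atz(p,k,z,s)[:2] for k in cv2.convexHull(np.argwhere(r['region'])[:,::-1].astype(np.int32))[:,0]],np.float32)))
t=capture('scene');zs={'bottle_a':50,'bell':30,'organizer':26}
for q in zs:
  for r in cut_out(t,q)[:3]: print(q,round(r['confidence'],2),np.round(r['xy']))
a=cv2.resize(p['color'][v0:v0+150,u0:u0+200,::-1],(400,300),interpolation=cv2.INTER_CUBIC)
b=cv2.resize(t['color'][190:290,220:353,::-1],(400,300),interpolation=cv2.INTER_CUBIC)
cv2.imwrite('pics/w9c.png',np.hstack([a,b]))
"
```

```text
t 12.5 pos [467.8 -11.6 181.4] rad -38.8 tan 21.4 toolx -51.9 tilt [-0.002  0.001 -1.   ] F [ 0.  -1.  -0.6]
white 170.75 r 37.7 ang 37.7 ((179.56150817871094, 166.0126190185547), (37.518611907958984, 18.42231559753418), 38.1572265625)
[ 0.32597458 -0.15168733  0.0224931 ]
66 ((505.3490905761719, 16.032283782958984), (115.80916595458984, 116.11293029785156), 161.69476318359375)
56 ((504.2543640136719, 15.05842399597168), (120.56625366210938, 120.88249206542969), 161.6947784423828)
bottle_a 0.74 [367. 220.]
bottle_a 0.71 [155. 295.]
bell 0.89 [380. 287.]
bell 0.65 [155. 296.]
organizer 0.79 [312. 331.]
```

View pics/w9c.png

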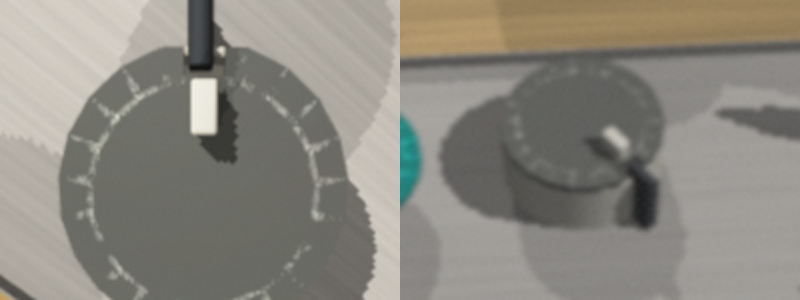

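The pictures show the lid seated with the pin up through the notch. At the seated height the lid's outline fits 120.7 mm across, and the gap under the lid is gone. The bystanders are where they were.

```bash
python3 -c "
from bench import *
print(hand_in())"
```

```text
the job is handed in; nothing more can be done
None
```

The lid is seated and the job is handed in, at about 12.6 s of the 64 s allowed. With the closed fingertips I pushed the rib about 28° round until the notch was over the pin. I then pressed the lid straight down at its centre to a firm stop and withdrew. The lid was never lifted.

**Press:** the firm stop came with the fingertips 10 mm below the lid's starting height, as expected. The press was about 16 N, well below the limits.

**Last pictures:** the lid's outline fits 120.7 mm across when taken at the seated height, against 115.9 mm at the starting height. The pin stands up through the notch, and the rib is at 37.7° against the pin's 38.1°. The bottles and bell are within about 4 pixels of where the first picture had them. The organizer was not detected in that first picture, so I compared it by eye only, and it looks unmoved.

**What disagreed:**
- After the push, the notch looked about 1 mm past the pin's centre, within the 3 mm allowed.
- The networks also reported the look-alike lids and a few false hits, which I discarded by position.
- One lid fit from the top camera was unusable; I used the wrist camera instead.

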